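Weigh the parts basket with the hand scale

ROBOT

A 7-joint arm with a two-finger parallel gripper is mounted at the origin on a cart in front of the work surface, level with it; the furniture and walls round the work are solid. World frame = base frame: x ahead of the robot, y to its left, z up, the work surface at z = 0. Lengths are in m, angles in rad, forces in N, time in s.
With the tool pointing down it reaches from about 0.4 to 0.875 m from the base axis. Payload 19.3 kg.
Tool frame: the origin (TCP) lies at the very end of the fingers, on their centre line; the grasp point (between the pads) lies 19 mm behind it; z points along the fingers, y is the line along which they close (so a half turn about z gives the same grasp; the last joint's range is limited). The gripper opens to 85 mm and grips with 20 to 120 N. Pads are 22 mm wide; open, the fingers measure 114 mm over their backs; the gripper's body (76 mm by 85 mm) begins 54 mm behind the grasp point. The pads swing forward as they close: fully open they stand 13 mm farther back than shut.
Start: joints at [-1.369, 0.521, -0.036, 1.599, 0.021, 1.021, -0.113], TCP at [0.168, 0.602, 0.231] pointing down, gripper open.
Joint ranges: [-2.91, 2.91], [-0.3, 2.13], [-1.5, 1.42], [0.17, 2.43], [-1.26, 4.41], [0.16, 1.93], [-2.52, 2.52]. Speed limits (rad/s): [1.89, 1.89, 2.39, 2.39, 3.01, 3.01, 3.01].

INTERFACE

Orientations are given as [roll, pitch, yaw] about the fixed x, y, z axes, in that order (R = Rz(yaw) Ry(pitch) Rx(roll)).
In Python, from workcell import monitor, optics, job_done gives the robot as it stands.
- The arm moves only by the shell command python3 -m handwheel 'ROWS' [FORCE]. ROWS is JSON, a list of rows, each an object of numbers: "dx", "dy", "dz": the shift along the tool's x, y, z in cm; "wx", "wy", "wz": the turn, a rotation vector about the tool's x, y, z in rad; "claw": the opening in per cent of the stroke, from 0 (shut) to 100 (fully open). A call has 1 to 8 rows; each row shifts and turns the commanded pose from where the row before left it, along the tool's axes as they then stand; what a row does not reach is not made up. A row lasts 1/8 s, in which the tool goes at most 62.5 mm and 10.7 degrees, less where a joint would pass 70% of its speed; a pose out of reach is approached as far as the arm can. A call with a gripper value outside its range is refused whole. The fingers move at their own pace and stop on an object; FORCE is the grip in N (left out, the last holds). Time passes only in rows, so rows that do not move let the fingers close. It gives the time, the measured TCP pose, the force, the opening and the grip force at its end, in the units of the state.
- monitor.observe(): the state, without advancing time (a new reading comes with each control period).
- optics.grab_frame(name): name is "scene" or "top" or "wrist"; returns a dict with "frame" (420x560x3 uint8, blue, green, red), "fovy" (degrees; the focal length in pixels is half the picture's height over the tangent of half this angle, whatever the lens; pixels are square), "cx", "cy" (the principal point, pixels), "R" (3x3) and "t" (3): a world point X has camera coordinates R X + t. Camera axes: x right, y down, z forward; pixel columns grow to the right and rows downward; lengths in m; the calibration is good to about 2 mm. A picture is of the moment at which its call begins. There is no depth.
- job_done(): hands the job in; it is judged then, once.
Trained networks look in the newest picture that a camera, given by its name, has taken for a name from the list of things; names that differ only in an ending like _2 or _b are one class to them, and where a whole thing is asked for, a point or a joint stands for the part that bears it (a point fixed in the world has none). Each returns a list of dicts, best first, with "p" (0 to 1); they miss things now and then, are a little off and sometimes report something else, mostly with a low value. They report only what shows in the picture. A call takes as long as a camera call. They do not tell look-alikes from the thing itself.
- optics.masks_of(name, camera): "region" (420x560 bool, what is visible of it) and "rect" ([left, top, width, height] in pixels, round what is visible of it).
The state is a dict: "clock": time; "qpos": joint angles; "qd": joint speeds; "joint_efforts": joint torques, N m; "position": TCP position; "tool_rot": TCP orientation; "force": force on the tool from outside, world axes, zero at the start; "moment": the same for the moment, N m; "grip_width": finger opening in m; "finger_force": force on a finger pad.
Only numpy, scipy, OpenCV 4.12 (cv2) and the standard library are available. Lean on these libraries where they do the work, as an engineer would, in place of code of your own. Each camera call takes 0.05 s, during which the arm holds its last target. There are 200 camera calls.

TASK

Weigh the basket of sensor modules with the hand-held hanging scale: lift the scale out of its cradle, catch the basket's arched handle at its middle in the scale's hook, and raise the basket, with both modules still in it, at least 6 cm clear of the bench so that it hangs freely from the hook. Finish while still holding the scale upright with the basket hanging level and still, as one does to read the weight; nothing is put down. The gripper holds the scale only and must not touch the basket, and the other things on the bench stay where they are.

Things in the scene. Friction and masses are not known exactly. Their poses are not given: they have to be found in the camera images.
- scale: hand-held hanging scale, 0.16 kg. Case 64 mm wide (its y), 28 to 30 mm thick (its x), 76 mm tall, grey below, black grip from 32 mm up; grip it from above across its thickness, about 45 mm above the underside. Origin: centre of the case's underside, z up. A rigid steel hook hangs below. It starts upright in the cradle, axes parallel to the cradle's
- scale_hook (a point): saddle (inside bottom) of the hook, where a bar rests: 47 mm straight below the scale's origin. The hook is 6 mm round bar in the scale's x-z plane; its back bulges 20 mm to +x, its tip points up 19 mm to -x and ends 33 mm below the case. The open mouth is on the -x side, between tip and case (5 mm collar under the case). Lowest point 53 mm below the case
- cradle: the scale's cradle, fixed on the bench: base plate 120x90 mm, column at its +x side, two prongs along x, 20 mm apart, that carry the case's underside 75 mm above the bench; 5 mm lips keep it from sliding along x; the hook hangs between the prongs. The scale comes out straight up. Origin: on the bench under the scale; x points to the column
- basket: open metal basket, 130 (x) by 120 (y) mm, walls 60 mm high, 3 mm thick, about 0.26 kg empty, loose on the bench. Origin: centre of the underside, z up. A rigid arched handle of 7 mm round bar spans it in its plane x = 0, along y: it rises outside the side walls to 95 mm and slopes to a peak in the middle, 134 mm above the underside
- basket_handle (a point): centre of the handle bar at its peak, in the middle of the arch, 134 mm above the basket's underside; the bar there runs along the basket's y and falls about 24 degrees to both sides
- module_1: sensor module, 24x66x18 mm, lying loose in the basket; origin at the centre of its underside
- module_2: the other sensor module in the basket, 24x66x18 mm; origin at the centre of its underside
- glue_stick: glue stick standing upright, 24 mm across, 88 mm tall (bystander, leave alone)
- tape_measure: tape measure, 36x72x62 mm (bystander, leave alone)
- sticker_roll: roll of stickers, 73 mm across, 46 mm tall (bystander, leave alone)
- scissors: scissors with orange handles lying flat, 88x200x11 mm (bystander, leave alone)
- tape_roll: roll of brown tape, 92 mm across, 49 mm tall (bystander, leave alone)
- screwdriver: screwdriver lying flat, 28x190x28 mm (bystander, leave alone)
- small_carton_1: small carton, 76x110x48 mm (bystander, leave alone)
- small_carton_2: small carton, 67x95x40 mm, lying on the other carton (bystander, leave alone)
There are look-alikes about, which are no part of the job. What is shaped like the scale but pink or red is not meant.

How it is judged:
On the way, in this order (a step that is already met when the one before it is completed fails the run):
1. the scale is out of its cradle, held by the fingers, with the basket still on the bench (z of scale in the frame of cradle above 0.03 m and height (world z) of scale above 0.11 m and contact force between the fingers and scale above 1 N and contact force between scale and cradle below 0.05 N and height (world z) of basket below 0.01 m), for 0.2 s.
2. the basket hangs by its handle from the hook, off the bench (height (world z) of basket above 0.02 m and distance between scale_hook and basket_handle below 0.022 m and contact force between scale and basket above 1 N), for 0.2 s.
At the end, for the whole second after the job is handed in: Fingers hold the scale (tilt < 0.2 rad, off the cradle); the basket hangs from its hook: handle peak within 22 mm of the saddle, underside > 50 mm above the bench, tilt < 0.15 rad, < 0.03 m/s, < 0.25 rad/s, both modules inside, not touched by arm, fingers or cradle (height (world z) of basket above 0.05 m and angle between basket's own z axis and vertical below 0.15 rad and angle between scale's own z axis and vertical below 0.2 rad and distance between scale_hook and basket_handle below 0.022 m and contact force between scale and basket above 1 N and contact force between the fingers and scale above 1 N and contact force between each of the fingers, the arm and basket below 0.05 N and contact force between each of scale, basket and cradle below 0.05 N and linear speed of basket below 0.03 m/s and angular speed of basket below 0.25 rad/s and x of module_1 in the frame of basket between -0.06 and 0.06 m and y of module_1 in the frame of basket between -0.06 and 0.06 m and z of module_1 in the frame of basket between -0.01 and 0.05 m and x of module_2 in the frame of basket between -0.06 and 0.06 m and y of module_2 in the frame of basket between -0.06 and 0.06 m and z of module_2 in the frame of basket between -0.01 and 0.05 m); the arm keeps its last pose, push and grip.
It fails at once if the gripper or arm touches the basket (over 1 N) (contact force between any of the fingers, the arm and basket above 1 N).
It fails at once if a bystander is moved by more than 30 mm (distance of any of glue_stick, tape_measure, sticker_roll, scissors, tape_roll, screwdriver, small_carton_1, small_carton_2 from where it was at the start of the episode above 0.03 m).
It also fails if it takes over 45 s, if anything falls off the work surface, if the arm or the gripper's body presses on something with over 40 N, if the wrist force passes 120 N, or if a joint passes its speed limit or range.

## Working session

There is one attempt and no reset: what is moved stays moved. The work goes in short steps, Python scripts to look and compute and a shell command to move; the robot and the scene stay as the last step left them, time stands still between calls to the robot, and variables do not carry over. Pictures are saved under pics/ and viewed, at most 10 in all, crops included, and the job is handed in when it is done.

```bash
mkdir -p pics
cat > h.py <<'E'
import numpy as np, cv2
from workcell import monitor, optics, job_done
def cam(n):
    f=optics.grab_frame(n); f['f']=210/np.tan(np.radians(f['fovy'])/2); f['R']=np.array(f['R']);f['t']=np.array(f['t']);return f
def proj(f,X):
    c=np.atleast_2d(X)@f['R'].T+f['t']; return np.c_[f['f']*c[:,0]/c[:,2]+f['cx'],f['f']*c[:,1]/c[:,2]+f['cy']]
def atz(f,u,v,z):
    d=f['R'].T@np.array([(u-f['cx'])/f['f'],(v-f['cy'])/f['f'],1]);o=-f['R'].T@f['t'];return o+d*(z-o[2])/d[2]
E
python3 - <<'E'
from h import *
for n in ['top','scene']:
    f=cam(n); cv2.imwrite(f'pics/{n}0.png',f['frame'])
    print(n,f['fovy'],f['cx'],f['cy'],-f['R'].T@f['t'])
    for o in ['scale','basket','cradle','basket_handle']:
        for m in optics.masks_of(o,n)[:4]: print(o,round(m['p'],2),m['rect'])
s=monitor.observe(); print(s)
E
```

```text
top 54.58715276977494 281.7831912395552 204.0027467966212 [ 0.37169487 -0.05035257  1.21011607]
scale 0.69 [209.0, 265.5, 23.6, 22.0]
scale 0.65 [213.5, 218.6, 24.5, 14.7]
scale 0.6 [166.8, 258.4, 30.1, 24.0]
basket 0.64 [298.7, 201.8, 55.7, 56.4]
cradle 0.6 [208.2, 202.4, 42.5, 48.2]
cradle 0.15 [256.6, 130.5, 38.1, 29.7]
basket_handle 0.61 [301.1, 202.9, 54.4, 61.0]
scene 46.76961895971142 287.90780606226974 211.0560185612843 [-0.34669333 -0.63615927  0.95714123]
scale 0.78 [219.1, 198.4, 25.9, 26.6]
scale 0.57 [186.9, 228.5, 23.9, 41.0]
scale 0.56 [157.0, 211.1, 28.3, 40.6]
basket 0.96 [287.6, 240.9, 52.9, 55.8]
cradle 0.6 [214.9, 213.9, 37.2, 39.0]
basket_handle 0.68 [289.9, 238.5, 51.4, 58.6]
{'clock': 0.5, 'qpos': array([-1.36922194,  0.52141598, -0.03631907,  1.59950592,  0.02120976,
        1.02113584, -0.11276834]), 'qd': array([-0.00148773,  0.00050517,  0.00185598, -0.00095269,  0.00147398,
       -0.00148272, -0.00012803]), 'joint_efforts': array([-3.02443241e-04, -9.26266766e+01,  1.97833724e+00, -3.70052791e+01,
        1.81975780e-02,  2.56393752e-03, -7.37906794e-05]), 'position': array([0.16778625, 0.60203146, 0.23127848]), 'tool_rot': array([-3.14151281e+00,  5.52128781e-06,  2.86982875e+00]), 'force': array([-0.19776785, -0.72526172,  0.25590371]), 'moment': array([-0.00832635,  0.02912922, -0.01366608]), 'finger_force': 0.0, 'grip_width': 0.08531434969920644}
```

View pics/top0.png

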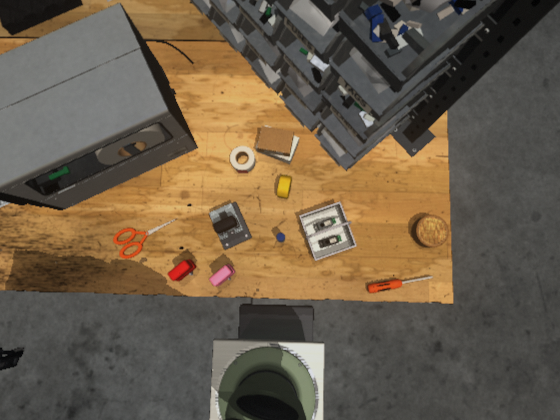

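View pics/scene0.png

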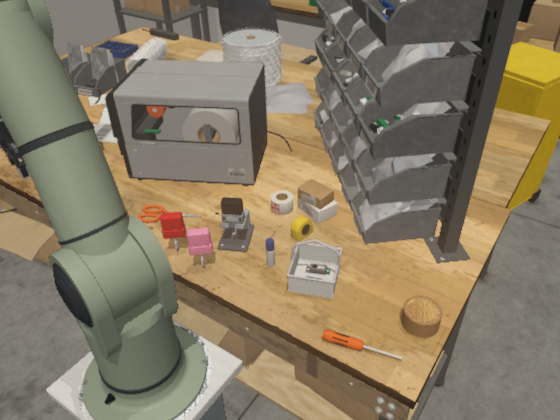

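The top view shows three scale-shaped things: red at (181,270), pink at (221,275) and a grey/black one in the cradle at (226,226), which is the one described. The basket is at (327,231), with the glue stick at (281,237) between it and the cradle. I'll check the choice in one close crop.

Run:
```python
from h import *
f=cam('top'); print(np.round(f['R'],3),f['f'],proj(f,[[0,0,0],[.5,0,0],[.5,.2,0],[.168,.602,.23]]))
a=f['frame'][190:290,165:365]
g=cam('scene'); b=g['frame'][185:305,145:345]
k=cv2.resize(a,None,fx=4,fy=4,interpolation=cv2.INTER_CUBIC)[:300*2]
cv2.imwrite('pics/c1.png',k)
cv2.imwrite('pics/c2.png',cv2.resize(b,None,fx=4,fy=4,interpolation=cv2.INTER_CUBIC))
print(np.round(g['R'],3))
print('basket guess',atz(f,327,231,.06),'scale',atz(f,226,224,.15),'glue',atz(f,281,237,.088))
```

```text
[[ 0.027 -1.    -0.015]
 [-0.989 -0.025 -0.145]
 [ 0.144  0.019 -0.989]] 406.9794923252928 [[266.80949589 396.57461093]
 [272.24556143 219.72103965]
 [205.61586296 218.023728  ]
 [  7.19657086 343.79737933]]
[[ 0.558 -0.83  -0.013]
 [-0.513 -0.333 -0.791]
 [ 0.652  0.448 -0.612]]
basket guess [ 0.46559793 -0.15813468  0.06      ] scale [0.46973667 0.11457342 0.15      ] glue [ 0.44348133 -0.02924022  0.088     ]
```

View pics/c1.png

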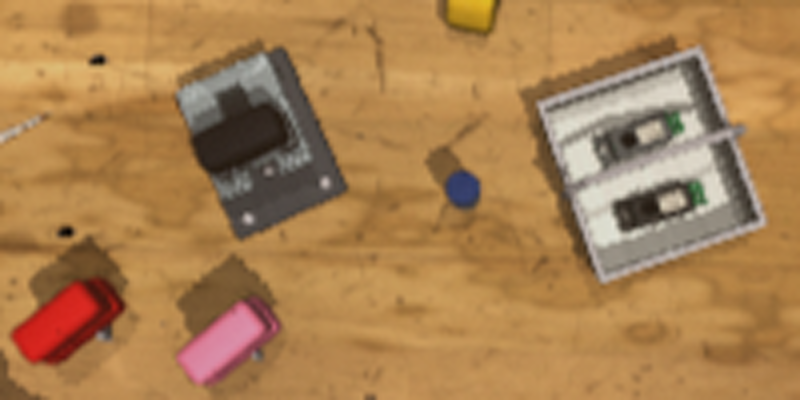

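View pics/c2.png

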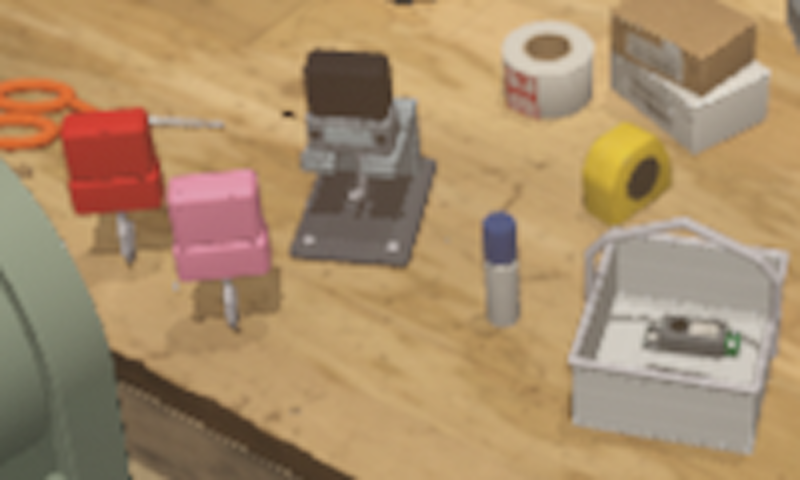

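The crops confirm it. The grey/black scale sits in the cradle with the column at its far side, so cradle x points roughly away from the robot. The red and pink ones stand free, hooks down, and are not meant. In the basket, the handle runs between the short sides and its peak in the scene view is near pixel (316,240).

Run:
```python
from h import *
from scipy.optimize import least_squares
f=cam('top'); g=cam('scene')
c=lambda u,v:(165+u/4,190+v/4); d=lambda u,v:(145+u/4,185+v/4)
def W(p,L): 
    L=np.atleast_2d(L); C,S=np.cos(p[2]),np.sin(p[2]); return np.c_[p[0]+C*L[:,0]-S*L[:,1],p[1]+S*L[:,0]+C*L[:,1],L[:,2]]
# basket: x 130,y 120; rim .06. image-up-left corner=+x,+y
Bm=np.array([[.065,.06,.06],[.065,-.06,.06],[-.065,-.06,.06],[-.065,.06,.06]])
Bt=np.array([c(540,102),c(700,50),c(763,222),c(602,280)])
Bs=np.array([[-.065,.06,.06],[-.065,.06,0],[-.065,-.06,0],[0,0,.1375],[.065,-.06,.06]]);Bsp=np.array([d(575,357),d(575,420),d(752,448),d(683,220),d(787,252)])
def fit(mt,pt,ms,ps,x0):
    r=lambda p:np.r_[(proj(f,W(p,mt))-pt).ravel(),(proj(g,W(p,ms))-ps).ravel()]
    s=least_squares(r,x0); print(np.round(s.x,4)); print(np.round(s.fun.reshape(-1,2),1).tolist()); return s.x
b=fit(Bm,Bt,Bs,Bsp,[.47,-.16,.3])
# cradle: plate corners at z~.006, relative to plate centre (px offset unknown) 
Ct=np.array([c(240,238),c(345,188),c(285,48)]);Cs=np.array([d(292,255),d(408,265),d(436,163)])
def r(p):
    m=W(p,[[-.06,.045,.005],[-.06,-.045,.005],[.06,-.045,.005]]); return np.r_[(proj(f,m)-Ct).ravel(),(proj(g,m)-Cs).ravel()]
s=least_squares(r,[.47,.11,.3]);print('plate',np.round(s.x,4),np.round(s.fun,1))
# scale: top face z=.151 and case corners
St=np.array([c(192,135),c(276,105),c(294,143),c(208,172)])
Sm=np.array([[.014,.032,.151],[.014,-.032,.151],[-.014,-.032,.151],[-.014,.032,.151]])
Ss=np.array([[-.014,.032,.151],[-.014,-.032,.151]]);Ssp=np.array([d(308,62),d(390,66)])
q=fit(Sm,St,Ss,Ssp,[.47,.11,.3])
for u,v in [(345,165)]:
  for z in (0,.2,.4): print(atz(f,u,v,z))
# column top from scene
for x in (.04,.05,.06): print(x,[np.round((proj(g,W(q,[[x,-.02,z]]))[0]-[145,185])*4) .tolist() for z in (.08,.1,.12)])
```

```text
[ 0.4682 -0.1617  0.3621]
[[0.5, 0.0], [0.2, -0.8], [0.6, -0.6], [0.6, -0.9], [-1.1, 0.3], [-0.8, 0.6], [-0.3, 1.0], [0.1, -1.0], [-0.6, 0.2]]
plate [0.4794 0.1227 0.4645] [ 0.1  0.7  1.6  0.2  0.1 -1.  -1.5 -0.3 -0.3 -0.4  0.3 -1. ]
[0.4701 0.1145 0.4054]
[[-0.3, -0.3], [1.5, -1.8], [0.8, -1.5], [-0.6, 0.3], [-2.4, 0.9], [-0.7, 2.2]]
[ 0.67280711 -0.21614899  0.        ]
[ 0.62304126 -0.18874725  0.2       ]
[ 0.57327542 -0.16134551  0.4       ]
0.04 [[397.0, 107.0], [395.0, 85.0], [394.0, 63.0]]
0.05 [[401.0, 99.0], [399.0, 77.0], [397.0, 55.0]]
0.06 [[404.0, 91.0], [402.0, 69.0], [401.0, 47.0]]
```

Fitted poses: scale at (0.473, 0.118), yaw about 0.43; basket at (0.468, -0.162), yaw 0.362, residuals about 1 px. All of it is in reach and the sizes fit. I'll move above the scale.

```bash
python3 -m handwheel '[{"wz":0.174,"dz":-1.4,"claw":100},{"wz":0.174,"dz":-1.4},{"wz":0.174,"dz":-1.4},{"wz":0.174,"dz":-1.4},{"wz":0.174,"dz":-1.4}]'
python3 -m handwheel '[{"dx":-5,"dy":0.7},{"dx":-5,"dy":0.7},{"dx":-5,"dy":0.7},{"dx":-5,"dy":0.7},{"dx":-5,"dy":0.7},{"dx":-5,"dy":0.7},{"dx":-5,"dy":0.7},{"dx":-5,"dy":0.7}]'
python3 -m handwheel '[{"dx":-5,"dy":0.7},{"dx":-5,"dy":0.7},{"dx":-4,"dy":0.6},{"dx":-2.7},{}]'
python3 - <<'E'
from h import *
f=cam('wrist'); cv2.imwrite('pics/w1.png',f['frame']); print(-f['R'].T@f['t'])
s=monitor.observe();print(s['position'],s['tool_rot'],s['clock'])
E
```

```text
[0.1023288  0.62059546 0.37444118]
[0.16779529 0.60202528 0.23128152] [-3.14151133e+00 -1.61138804e-05  2.86979483e+00] 0.75schema error: expected keys dx, dy, dz, wx, wy, wz, claw
schema error: expected keys dx, dy, dz, wx, wy, wz, claw
schema error: expected keys dx, dy, dz, wx, wy, wz, claw
```

View pics/w1.png

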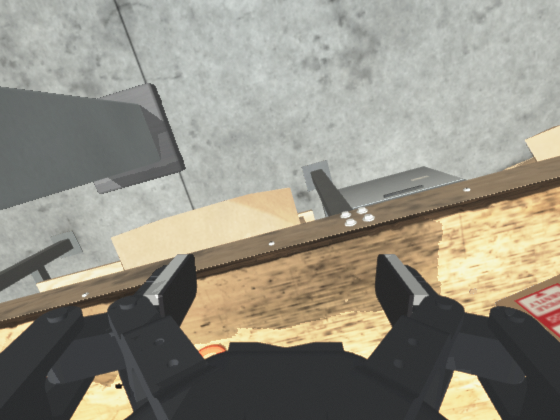

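The rows were refused because every key has to be given, so the arm hasn't moved. The picture shows only the bench edge and the fingers (pads at (170,280) and (400,280)). I'll repeat the move with full rows.

```bash
python3 -m handwheel '[{"dx":0,"dy":0,"dz":-1.4,"wx":0,"wy":0,"wz":0.174,"claw":100},{"dx":0,"dy":0,"dz":-1.4,"wx":0,"wy":0,"wz":0.174,"claw":100},{"dx":0,"dy":0,"dz":-1.4,"wx":0,"wy":0,"wz":0.174,"claw":100},{"dx":0,"dy":0,"dz":-1.4,"wx":0,"wy":0,"wz":0.174,"claw":100},{"dx":0,"dy":0,"dz":-1.4,"wx":0,"wy":0,"wz":0.174,"claw":100}]' && python3 -m handwheel '[{"dx":-5,"dy":0.7,"dz":0,"wx":0,"wy":0,"wz":0,"claw":100},{"dx":-5,"dy":0.7,"dz":0,"wx":0,"wy":0,"wz":0,"claw":100},{"dx":-5,"dy":0.7,"dz":0,"wx":0,"wy":0,"wz":0,"claw":100},{"dx":-5,"dy":0.7,"dz":0,"wx":0,"wy":0,"wz":0,"claw":100},{"dx":-5,"dy":0.7,"dz":0,"wx":0,"wy":0,"wz":0,"claw":100},{"dx":-5,"dy":0.7,"dz":0,"wx":0,"wy":0,"wz":0,"claw":100},{"dx":-5,"dy":0.7,"dz":0,"wx":0,"wy":0,"wz":0,"claw":100},{"dx":-5,"dy":0.7,"dz":0,"wx":0,"wy":0,"wz":0,"claw":100}]'
cat > w.py <<'E'
import sys
from h import *
f=cam('wrist'); cv2.imwrite(sys.argv[1],f['frame']); print(-f['R'].T@f['t'])
s=monitor.observe();print(s['position'],s['tool_rot'],s['clock'],s['qpos'])
E
python3 - <<'E'
from h import *
s=monitor.observe();p=s['position'];y=s['tool_rot'][2];print(p,s['tool_rot'],s['clock'],s['qpos'])
d=np.array([.473,.118])-p[:2];print('dx,dy cm',100*d@[np.cos(y),np.sin(y)],100*d@[np.sin(y),-np.cos(y)],'wz',y-2.0)
E
```

```text
clock: 1.38
position: [0.1678, 0.602, 0.3018]
tool_rot: [-3.142, -0.0, 1.994]
force: [-0.1, 0.5, 0.3]
grip_width: 0.0855
finger_force: 0.0
clock: 2.38
position: [0.3858, 0.2601, 0.3016]
tool_rot: [3.141, -0.0, 2.0]
force: [0.5, 0.3, 0.9]
grip_width: 0.0858
finger_force: 0.0
[0.38582184 0.26013858 0.30158008] [ 3.14097143e+00 -3.93928834e-04  1.99980867e+00] 2.375 [-1.01534148  0.18971198  0.34581273  1.925451   -0.07454474  1.03793348
 -0.20837359]
dx,dy cm -16.55213047320799 2.015202344505149 wz -0.00019133014713057506
```

```bash
python3 -m handwheel '[{"dx":-4.5,"dy":0.5,"dz":0,"wx":0,"wy":0,"wz":0,"claw":100},{"dx":-4.5,"dy":0.5,"dz":0,"wx":0,"wy":0,"wz":0,"claw":100},{"dx":-4.5,"dy":0.5,"dz":0,"wx":0,"wy":0,"wz":0,"claw":100},{"dx":-3,"dy":0.5,"dz":0,"wx":0,"wy":0,"wz":0,"claw":100},{"dx":0,"dy":0,"dz":0,"wx":0,"wy":0,"wz":0,"claw":100},{"dx":0,"dy":0,"dz":0,"wx":0,"wy":0,"wz":0,"claw":100}]'; python3 w.py pics/w2.png
```

```text
clock: 3.12
position: [0.4716, 0.1204, 0.3013]
tool_rot: [-3.141, -0.0, 2.0]
force: [0.3, -0.2, -1.0]
grip_width: 0.0856
finger_force: 0.0
[0.44347749 0.18261426 0.44442183]
[0.47152951 0.120685   0.3012768 ] [-3.14156353e+00 -3.57543140e-04  2.00084432e+00] 3.175 [-0.74270124  0.23808151  0.45134194  1.88092678 -0.11935462  1.04882499
  0.18728778]
```

View pics/w2.png

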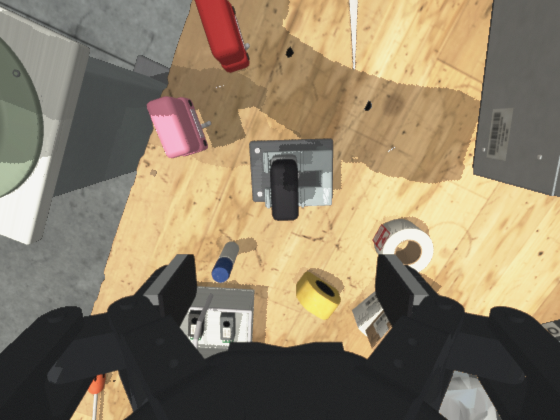

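The wrist view shows the black grip between (270,160) and (300,220), and the cradle plate from (250,141) to (333,138) and (254,208), turned about 3° from the fingers. I'll take pose numbers from these.

Run:
```python
from h import *
f=cam('wrist'); F=f['frame']
g=cv2.cvtColor(F,cv2.COLOR_BGR2GRAY); 
m=np.zeros_like(g); m[150:228,262:308]=(g[150:228,262:308]<50)*255
n,l,st,_=cv2.connectedComponentsWithStats(m); i=1+np.argmax(st[1:,4]); print(st[i])
k=(l==i)
r=cv2.minAreaRect(np.argwhere(k)[:,::-1].astype(np.float32)); print(r)
b=cv2.boxPoints(r); print(np.round([atz(f,*p,.15) for p in b],4))
P=[atz(f,u,v,.006) for u,v in [(250,142),(333,138),(254,208)]]
print(np.round(P,4)); 
d=P[1]-P[0]; print('yaw x',np.arctan2(d[1],d[0]),np.linalg.norm(d)); d=P[0]-P[2]; print('yaw y',np.arctan2(d[1],d[0])-np.pi/2,np.linalg.norm(d))
cv2.imwrite('pics/w3.png',cv2.resize(F[125:235,235:345],None,fx=5,fy=5,interpolation=cv2.INTER_CUBIC))
```

```text
[270 160  28  60 771]
((283.5, 189.5), (59.0, 27.0), 90.0)
[[0.4443 0.1444 0.15  ]
 [0.4682 0.1553 0.15  ]
 [0.4939 0.1007 0.15  ]
 [0.4686 0.0892 0.15  ]]
[[0.4085 0.137  0.006 ]
 [0.5136 0.1913 0.006 ]
 [0.4519 0.0493 0.006 ]]
yaw x 0.47655498798329454 0.11825545039932127
yaw y 0.459508076530053 0.09791671463005486
```

View pics/w3.png

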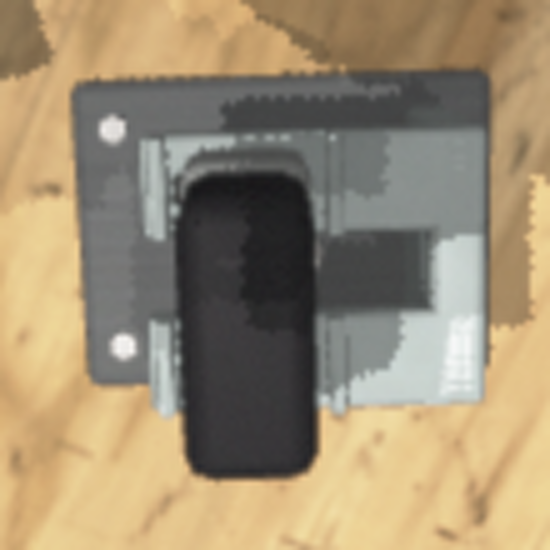

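The close view agrees: grip centre about (285,190), which is (0.470, 0.123), and cradle yaw about 0.465. I need a small correction, dx +0.2 cm and wz −0.036, then down to TCP z ≈ 0.099.

```bash
python3 -m handwheel '[{"dx":0.2,"dy":0,"dz":4,"wx":0,"wy":0,"wz":-0.036,"claw":100},{"dx":0,"dy":0,"dz":4,"wx":0,"wy":0,"wz":0,"claw":100},{"dx":0,"dy":0,"dz":4,"wx":0,"wy":0,"wz":0,"claw":100},{"dx":0,"dy":0,"dz":4,"wx":0,"wy":0,"wz":0,"claw":100},{"dx":0,"dy":0,"dz":2.2,"wx":0,"wy":0,"wz":0,"claw":100},{"dx":0,"dy":0,"dz":2,"wx":0,"wy":0,"wz":0,"claw":100},{"dx":0,"dy":0,"dz":0,"wx":0,"wy":0,"wz":0,"claw":100}]' && python3 -m handwheel '[{"dx":0,"dy":0,"dz":0,"wx":0,"wy":0,"wz":0,"claw":60},{"dx":0,"dy":0,"dz":0,"wx":0,"wy":0,"wz":0,"claw":40},{"dx":0,"dy":0,"dz":0,"wx":0,"wy":0,"wz":0,"claw":10},{"dx":0,"dy":0,"dz":0,"wx":0,"wy":0,"wz":0,"claw":0},{"dx":0,"dy":0,"dz":0,"wx":0,"wy":0,"wz":0,"claw":0},{"dx":0,"dy":0,"dz":0,"wx":0,"wy":0,"wz":0,"claw":0},{"dx":0,"dy":0,"dz":0,"wx":0,"wy":0,"wz":0,"claw":0}]' 60
```

```text
clock: 4.1
position: [0.4702, 0.1221, 0.0985]
tool_rot: [-3.139, -0.0, 2.037]
force: [0.6, 0.3, -0.2]
grip_width: 0.0857
finger_force: 0.0
clock: 4.97
position: [0.4713, 0.1218, 0.1]
tool_rot: [3.141, -0.0, 2.036]
force: [-3.7, -0.7, 13.4]
grip_width: 0.028
finger_force: 58.3
```

```bash
python3 -m handwheel '[{"dx":0,"dy":0,"dz":-1,"wx":0,"wy":0,"wz":0,"claw":0},{"dx":0,"dy":0,"dz":-2,"wx":0,"wy":0,"wz":0,"claw":0},{"dx":0,"dy":0,"dz":-2,"wx":0,"wy":0,"wz":0,"claw":0},{"dx":0,"dy":0,"dz":-2,"wx":0,"wy":0,"wz":0,"claw":0},{"dx":0,"dy":0,"dz":-3,"wx":0,"wy":0,"wz":0,"claw":0},{"dx":0,"dy":0,"dz":-3,"wx":0,"wy":0,"wz":0,"claw":0},{"dx":0,"dy":0,"dz":-1,"wx":0,"wy":0,"wz":0,"claw":0},{"dx":0,"dy":0,"dz":0,"wx":0,"wy":0,"wz":0,"claw":0}]'
python3 - <<'E'
from h import *
g=cam('scene'); cv2.imwrite('pics/s2.png',cv2.resize(g['frame'][130:280,150:350],None,fx=4,fy=4,interpolation=cv2.INTER_CUBIC))
f=cam('wrist'); cv2.imwrite('pics/w4.png',f['frame'])
E
```

```text
clock: 5.98
position: [0.4711, 0.1218, 0.2395]
tool_rot: [3.141, -0.0, 2.036]
force: [-0.4, 0.0, -2.3]
grip_width: 0.0282
finger_force: 60.0
```

View pics/s2.png

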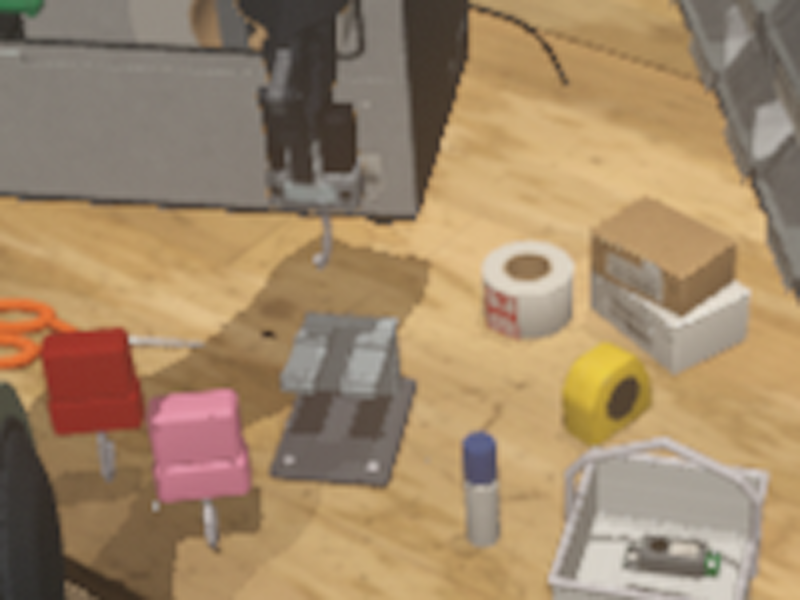

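The scale is out and upright in the fingers, with the hook at (322,250) and the tip toward the robot. The cradle is empty and the basket undisturbed. Next: go to 45 mm on the +x side of the handle, staying high, with the yaw aligned.

```bash
python3 -m handwheel '[{"dx":0,"dy":0,"dz":0,"wx":0,"wy":0,"wz":0.103,"claw":0},{"dx":-3.8,"dy":-0.8,"dz":0,"wx":0,"wy":0,"wz":0,"claw":0},{"dx":-4.2,"dy":-1,"dz":0,"wx":0,"wy":0,"wz":0,"claw":0},{"dx":-4.2,"dy":-1,"dz":0,"wx":0,"wy":0,"wz":0,"claw":0},{"dx":-4.2,"dy":-1,"dz":0,"wx":0,"wy":0,"wz":0,"claw":0},{"dx":-4,"dy":-0.8,"dz":0,"wx":0,"wy":0,"wz":0,"claw":0},{"dx":-3.5,"dy":-0.6,"dz":0,"wx":0,"wy":0,"wz":0,"claw":0},{"dx":-2.5,"dy":-0.6,"dz":0,"wx":0,"wy":0,"wz":0,"claw":0}]' 80; python3 w.py pics/w5.png
```

```text
clock: 7.08
position: [0.5099, -0.1474, 0.2382]
tool_rot: [-3.14, -0.0, 1.932]
force: [-0.1, 0.8, -2.0]
grip_width: 0.0273
finger_force: 84.4
[ 0.48632475 -0.08330438  0.38131959]
[ 0.50981918 -0.15033355  0.2383478 ] [-3.13962703e+00  1.23379282e-03  1.92926504e+00] 7.125 [-0.21673232  0.40773787  0.52403121  1.85768739 -0.24528043  0.94143311
  0.77598917]
```

View pics/w5.png

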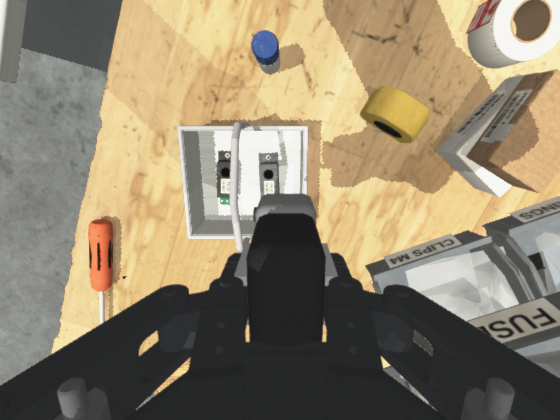

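The picture shows the basket rim corners at (180,128), (307,127) and (189,238), and the handle running from (236,122) to (240,248), parallel to the finger plane. Rack and bystanders are clear of the hand. I'll let it settle and measure the basket by tracking those corners.

```bash
python3 -m handwheel '[{"dx":0,"dy":0,"dz":0,"wx":0,"wy":0,"wz":0,"claw":0},{"dx":0,"dy":0,"dz":0,"wx":0,"wy":0,"wz":0,"claw":0}]'
python3 - <<'E'
from h import *
from scipy.optimize import least_squares
f=cam('wrist'); o=cv2.imread('pics/w5.png')
pts=[(180,128),(307,127),(189,238)]
q,st,e=cv2.calcOpticalFlowPyrLK(o,f['frame'],np.float32(pts).reshape(-1,1,2),None,winSize=(15,15)); q=q.reshape(-1,2); print(q,st.ravel(),e.ravel())
for p in q: print(np.round(atz(f,*p,.06),4))
L=np.array([[-.065,.06],[.065,.06],[-.065,-.06]])
W=lambda p:np.c_[p[0]+np.cos(p[2])*L[:,0]-np.sin(p[2])*L[:,1],p[1]+np.sin(p[2])*L[:,0]+np.cos(p[2])*L[:,1],[.06]*3]
s=least_squares(lambda p:(proj(f,W(p))-q).ravel(),[.468,-.162,.36]); print(s.x,s.fun.round(1))
b=s.x
print('peak px',proj(f,[b[0],b[1],.134]))
t=monitor.observe(); p=t['position'];y=t['tool_rot'][2]; d=b[:2]-p[:2]; print(p,t['tool_rot'],'dx,dy',100*d@[np.cos(y),np.sin(y)],100*d@[np.sin(y),-np.cos(y)],'wz',y-np.pi/2-b[2])
# scale in hand: top edge of black/grey case near end, px columns
E
```

```text
clock: 7.38
position: [0.5101, -0.145, 0.2387]
tool_rot: [-3.141, -0.001, 1.934]
force: [0.4, 0.4, -1.3]
grip_width: 0.0275
finger_force: 84.4
[[179.3284  130.12575]
 [305.9168  129.16269]
 [188.14337 239.58513]] [1 1 1] [3.052037  2.9111574 3.3741667]
[ 0.3858 -0.1274  0.06  ]
[ 0.5082 -0.08    0.06  ]
[ 0.4275 -0.2415  0.06  ]
[ 0.4678988  -0.16042026  0.36218425] [ 0.  -0.  -1.1  0.9  1.2 -1.3]
peak px [[232.67713052 204.78357774]]
[ 0.51022358 -0.14485305  0.23887944] [-3.14098381e+00 -5.37750650e-04  1.93389692e+00] dx,dy 0.04804508224560806 -4.509427841943589 wz 0.0009163386396030537
```

This agrees with the first fit to 2 mm. Now down to case underside z ≈ 0.153 (TCP 0.178), then slide 4.5 cm toward −x so the bar enters the mouth.

```bash
python3 -m handwheel '[{"dx":-0.1,"dy":0,"dz":1.6,"wx":0,"wy":0,"wz":0,"claw":0},{"dx":0,"dy":0,"dz":1.6,"wx":0,"wy":0,"wz":0,"claw":0},{"dx":0,"dy":0,"dz":1.5,"wx":0,"wy":0,"wz":0,"claw":0},{"dx":0,"dy":0,"dz":1.4,"wx":0,"wy":0,"wz":0,"claw":0},{"dx":0,"dy":0,"dz":0,"wx":0,"wy":0,"wz":0,"claw":0},{"dx":0,"dy":-0.7,"dz":0,"wx":0,"wy":0,"wz":0,"claw":0},{"dx":0,"dy":-0.7,"dz":0,"wx":0,"wy":0,"wz":0,"claw":0},{"dx":0,"dy":0,"dz":0,"wx":0,"wy":0,"wz":0,"claw":0}]'; python3 -m handwheel '[{"dx":0,"dy":-0.6,"dz":0,"wx":0,"wy":0,"wz":0,"claw":0},{"dx":0,"dy":-0.6,"dz":0,"wx":0,"wy":0,"wz":0,"claw":0},{"dx":0,"dy":-0.6,"dz":0,"wx":0,"wy":0,"wz":0,"claw":0},{"dx":0,"dy":-0.6,"dz":0,"wx":0,"wy":0,"wz":0,"claw":0},{"dx":0,"dy":-0.5,"dz":0,"wx":0,"wy":0,"wz":0,"claw":0},{"dx":0,"dy":-0.2,"dz":0,"wx":0,"wy":0,"wz":0,"claw":0},{"dx":0,"dy":0,"dz":0,"wx":0,"wy":0,"wz":0,"claw":0},{"dx":0,"dy":0,"dz":0,"wx":0,"wy":0,"wz":0,"claw":0}]'
python3 - <<'E'
from h import *
g=cam('scene'); cv2.imwrite('pics/s3.png',cv2.resize(g['frame'][180:310,250:380],None,fx=4.6,fy=4.6,interpolation=cv2.INTER_CUBIC))
s=monitor.observe();p=s['position'];print(p,'saddle px',(proj(g,[[p[0],p[1],p[2]-.025-.047],[.468,-.1605,.134]])-[250,180])*4.6)
E
```

```text
clock: 8.43
position: [0.4972, -0.152, 0.1788]
tool_rot: [3.141, 0.0, 1.932]
force: [0.9, -0.3, -1.2]
grip_width: 0.0272
finger_force: 84.4
clock: 9.43
position: [0.4688, -0.1626, 0.1783]
tool_rot: [3.141, 0.0, 1.933]
force: [-0.2, 1.0, -1.0]
grip_width: 0.0275
finger_force: 84.4
[ 0.46878054 -0.16255329  0.17830143] saddle px [[303.45360169 312.98320918]
 [300.70259106 275.51848975]]
```

View pics/s3.png

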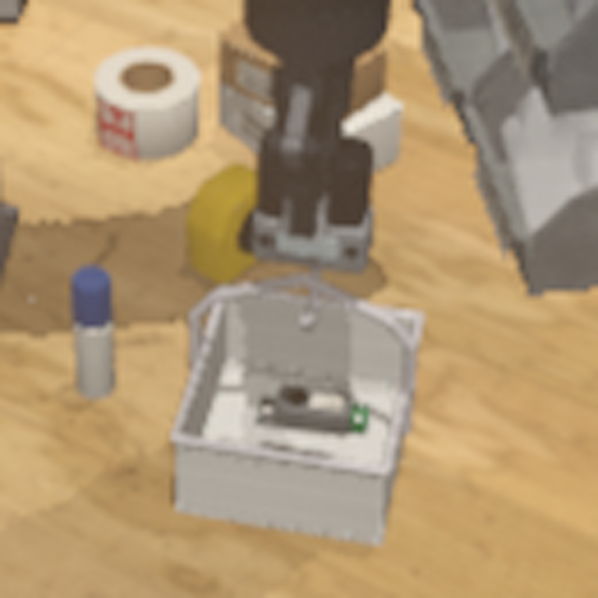

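The hook's tip, at (306,320), is in front of and below the bar, and the bar's peak is at about (300,278), so the bar lies in the mouth. I'll check the sideways centring in numbers.

Run:
```python
from h import *
g=cam('scene')
s=monitor.observe();p=s['position'];a=.363
def P(x,y,z): return (proj(g,[[p[0]+np.cos(a)*x-np.sin(a)*y,p[1]+np.sin(a)*x+np.cos(a)*y,p[2]-.025+z]])[0]-[250,180])*4.6
for n,v in dict(tip=(-.019,0,-.036),low=(-.005,0,-.05),caseL=(-.014,.032,0),caseR=(-.014,-.032,0)).items(): print(n,P(*v).round())
im=g['frame']
print('dpx per mm y',P(0,.001,0)-P(0,0,0))
big=cv2.imread('pics/s3.png'); gr=cv2.cvtColor(big,cv2.COLOR_BGR2GRAY)
print('bar top edge', [(u,int(np.argmax(np.abs(np.diff(gr[262:300,u].astype(int))))+262)) for u in range(230,380,10)])
```

```text
tip [298. 321.]
low [302. 323.]
caseL [244. 258.]
caseR [358. 274.]
dpx per mm y [-1.78016623 -0.24980238]
bar top edge [(230, 286), (240, 282), (250, 283), (260, 263), (270, 263), (280, 263), (290, 264), (300, 262), (310, 266), (320, 296), (330, 262), (340, 272), (350, 274), (360, 298), (370, 295)]
```

In this view the scale sits about 2 mm toward −y of the peak. I'll correct by +0.15 cm and lift gently.

```bash
python3 -m handwheel '[{"dx":0.15,"dy":0,"dz":0,"wx":0,"wy":0,"wz":0,"claw":0},{"dx":0,"dy":0,"dz":-1,"wx":0,"wy":0,"wz":0,"claw":0},{"dx":0,"dy":0,"dz":-0.8,"wx":0,"wy":0,"wz":0,"claw":0},{"dx":0,"dy":0,"dz":-0.3,"wx":0,"wy":0,"wz":0,"claw":0},{"dx":0,"dy":0,"dz":-0.2,"wx":0,"wy":0,"wz":0,"claw":0},{"dx":0,"dy":0,"dz":-0.2,"wx":0,"wy":0,"wz":0,"claw":0},{"dx":0,"dy":0,"dz":-0.2,"wx":0,"wy":0,"wz":0,"claw":0},{"dx":0,"dy":0,"dz":-0.2,"wx":0,"wy":0,"wz":0,"claw":0}]' 110;  python3 -m handwheel '[{"dx":0,"dy":0,"dz":-0.2,"wx":0,"wy":0,"wz":0,"claw":0},{"dx":0,"dy":0,"dz":-0.3,"wx":0,"wy":0,"wz":0,"claw":0},{"dx":0,"dy":0,"dz":-0.4,"wx":0,"wy":0,"wz":0,"claw":0},{"dx":0,"dy":0,"dz":-0.5,"wx":0,"wy":0,"wz":0,"claw":0},{"dx":0,"dy":0,"dz":-0.5,"wx":0,"wy":0,"wz":0,"claw":0},{"dx":0,"dy":0,"dz":-0.3,"wx":0,"wy":0,"wz":0,"claw":0},{"dx":0,"dy":0,"dz":0,"wx":0,"wy":0,"wz":0,"claw":0},{"dx":0,"dy":0,"dz":0,"wx":0,"wy":0,"wz":0,"claw":0}]'
```

```text
clock: 10.52
position: [0.468, -0.1612, 0.2073]
tool_rot: [-3.141, -0.0, 1.933]
force: [-1.0, -0.4, -4.5]
grip_width: 0.0266
finger_force: 111.1
clock: 11.52
position: [0.468, -0.1612, 0.2292]
tool_rot: [-3.141, -0.0, 1.933]
force: [0.6, 0.2, -4.1]
grip_width: 0.0263
finger_force: 111.1
```

The load went from 1.3 N to about 4.3 N, so the basket is hanging. Raising it further and letting it settle.

```bash
python3 -m handwheel '[{"dx":0,"dy":0,"dz":-0.4,"wx":0,"wy":0,"wz":0,"claw":0},{"dx":0,"dy":0,"dz":-0.8,"wx":0,"wy":0,"wz":0,"claw":0},{"dx":0,"dy":0,"dz":-1,"wx":0,"wy":0,"wz":0,"claw":0},{"dx":0,"dy":0,"dz":-1.2,"wx":0,"wy":0,"wz":0,"claw":0},{"dx":0,"dy":0,"dz":-1.2,"wx":0,"wy":0,"wz":0,"claw":0},{"dx":0,"dy":0,"dz":-1.2,"wx":0,"wy":0,"wz":0,"claw":0},{"dx":0,"dy":0,"dz":-0.8,"wx":0,"wy":0,"wz":0,"claw":0},{"dx":0,"dy":0,"dz":-0.4,"wx":0,"wy":0,"wz":0,"claw":0}]';  for i in 1 2; do python3 -m handwheel '[{"dx":0,"dy":0,"dz":0,"wx":0,"wy":0,"wz":0,"claw":0},{"dx":0,"dy":0,"dz":0,"wx":0,"wy":0,"wz":0,"claw":0},{"dx":0,"dy":0,"dz":0,"wx":0,"wy":0,"wz":0,"claw":0},{"dx":0,"dy":0,"dz":0,"wx":0,"wy":0,"wz":0,"claw":0},{"dx":0,"dy":0,"dz":0,"wx":0,"wy":0,"wz":0,"claw":0},{"dx":0,"dy":0,"dz":0,"wx":0,"wy":0,"wz":0,"claw":0},{"dx":0,"dy":0,"dz":0,"wx":0,"wy":0,"wz":0,"claw":0},{"dx":0,"dy":0,"dz":0,"wx":0,"wy":0,"wz":0,"claw":0}]'; done
python3 - <<'E'
from h import *
fr=[]
for i in range(10):
    g=cam('scene'); fr.append(g['frame'].astype(int)[150:310,250:380])
print([int((np.abs(a-fr[0]).max(2)>40).sum()) for a in fr[1:]])
for n in ['scene','top']:
    g=cam(n); p=monitor.observe()['position']
    for m in optics.masks_of('basket',n)[:1]:
        v=np.argwhere(m['region']); print(n,m['p'],m['rect'])
    a=.362
    for h,pt in [(0,(-.065,.06)),(0,(-.065,-.06)),(.06,(-.065,.06)),(.06,(.065,-.06)),(.06,(.065,.06)),(.06,(-.065,-.06))]:
        X=[p[0]+np.cos(a)*pt[0]-np.sin(a)*pt[1],p[1]+np.sin(a)*pt[0]+np.cos(a)*pt[1],p[2]-.025-.047-.1305+h]; print(proj(g,[X]).round(1),X[2])
    gr=g['frame'];cv2.imwrite(f'pics/end_{n}.png',gr)
E
```

```text
clock: 12.52
position: [0.4681, -0.1613, 0.2998]
tool_rot: [3.141, 0.0, 1.933]
force: [-0.0, 0.5, -4.2]
grip_width: 0.0271
finger_force: 111.0
clock: 13.52
position: [0.468, -0.1612, 0.2993]
tool_rot: [-3.142, 0.0, 1.933]
force: [-0.1, 0.5, -4.4]
grip_width: 0.0269
finger_force: 111.0
clock: 14.52
position: [0.4681, -0.1612, 0.2993]
tool_rot: [3.142, 0.0, 1.933]
force: [0.5, -0.1, -5.1]
grip_width: 0.0268
finger_force: 111.0
[0, 0, 0, 0, 0, 0, 0, 0, 0]
scene 0.57 [287.3, 208.7, 59.6, 62.1]
[[287.3 264.2]] 0.09679350084511879
[[334.2 271.5]] 0.09679350084511879
[[287.  246.6]] 0.15679350084511878
[[342.9 220.7]] 0.15679350084511878
[[298.2 214.7]] 0.15679350084511878
[[335.3 253.7]] 0.15679350084511878
top 0.67 [298.8, 205.9, 19.7, 27.7]
[[316.9 259. ]] 0.09680339703761887
[[358.4 244.3]] 0.09680339703761887
[[318.5 258.7]] 0.15680339703761886
[[344.7 196.2]] 0.15680339703761886
[[301.5 211.2]] 0.15680339703761886
[[362.4 243.3]] 0.15680339703761886
```

The basket is still and close to the predicted level pose. I've used my 10 views, so I'll check the tilt by matching the basket's corner patches from the first scene picture.

Run:
```python
from h import *
from scipy.optimize import least_squares
from scipy.spatial.transform import Rotation as Rr
a=cv2.imread('pics/scene0.png'); g=cam('scene'); b=g['frame']; p=monitor.observe()['position']
L=np.array([[-.065,.06,.06],[-.065,.06,0],[-.065,-.06,0],[.065,-.06,.06],[-.065,-.06,.06]])
P0=np.array([[288.8,274.3],[288.8,290],[333,297],[341.8,248],[334.5,279]])
R0=Rr.from_euler('z',.362)
q=[];sc=[]
for (u,v),l in zip(P0,L):
    e=proj(g,R0.apply(l)+[p[0],p[1],p[2]-.2025])[0]; r=7
    U,V=int(round(u)),int(round(v)); T=a[V-r:V+r+1,U-r:U+r+1]; eu,ev=e.round().astype(int); R=18
    m=cv2.matchTemplate(b[ev-R:ev+R+1,eu-R:eu+R+1],T,cv2.TM_CCOEFF_NORMED); _,s,_,mx=cv2.minMaxLoc(m)
    q.append([u-U+mx[0]+eu-R+r, v-V+mx[1]+ev-R+r]); sc.append(round(s,2))
q=np.array(q); print(sc,q.round(1).tolist())
w=np.array(sc)>.6
res=lambda x:(proj(g,Rr.from_euler('xyz',[x[3],x[4],0]).apply(R0.apply(L))+x[:3])-q)[w].ravel()
# pivot fixed at saddle: only tilt free, plus prior on position
pv=np.array([p[0],p[1],p[2]-.0685])
def f2(x): return (proj(g,Rr.from_euler('xyz',[x[0],x[1],x[2]]).apply(R0.apply(L-[0,0,.134]))+pv)-q)[w].ravel()
s=least_squares(f2,[0,0,0],loss='soft_l1'); print('tilt x,y,yaw',s.x.round(3),f2(s.x).round(1))
for n in ['module_1']:
    for m in optics.masks_of(n,'scene')[:3]: print(n,m['p'],m['rect'])
```

```text
[0.7, 0.51, 0.6, 0.85, 0.86] [[289.8, 246.3], [288.8, 258.0], [336.0, 269.0], [344.8, 220.0], [337.5, 251.0]]
tilt x,y,yaw [-0.074 -0.014  0.006] [-0.6  2.   0.1 -0.1  0.2  1.5]
module_1 0.8 [308.1, 236.2, 21.4, 10.9]
module_1 0.6 [303.6, 165.9, 29.1, 42.9]
```

The front rim's slope matches the picture from when it stood on the bench (4.7 px over 46–48 px). That makes it level, with the fitted tilt at most 0.07 rad. The basket's underside is at about 9.5 cm, it hangs still, and one module is detected in it. Handing in.

```bash
python3 -c "
from workcell import job_done
print(job_done())"
```

```text
the job is handed in; nothing more can be done
None
```

I handed the job in with the gripper holding the scale upright and the basket hanging level and still from its hook, about 9.5 cm above the bench by the arm's position; the final camera check found one module in the basket and did not confirm the second, and the hand-in gave no verdict.

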